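Free the seized drum lock and load a sanding sleeve

TASK

The black wing knob on the drum sander's sloping front is seized: rock it back and forth between its stops in small arcs until it breaks free, then turn it anticlockwise fully open so that the jaws draw into the drum. Then slide the sanding sleeve that fits (the wider one) down over the upright drum until it sits fully home on the flange, and let go. Do not knock over or shove aside the thin sleeve, the glue bottle or the wood offcut.

Things in the scene. Friction and masses are not known exactly. Their poses are not given: they have to be found in the camera images.
- knob (a joint): Wing knob angle (rad), + = anticlockwise seen from its face (opening). Starts near 0, seized: stops at about -0.25 and +0.25, 0.2 N m to move. Full swings from stop to stop loosen it, short ones do not; after 2 to 4 swings each way, the last to the - stop, the + stop vanishes and it turns lightly to its end stop, 1.25 = fully open (over 1.0 is enough). It stays where it is left.
- knob_grip (a point): Grip point on the knob's axis, 46 mm out from the sloping front. Black blade 80 mm long, 14 thick, from 22 to 62 mm above the slope (16 mm beyond this point), on a hub 42 mm wide, 23 high. x = along the blade, y = through its thickness, z = outward along the turning axis, which leans 35 degrees from vertical to the machine's front (the robot's right, -y). Turns with the knob.
- drum_seat (a point): Centre of the top of the flange (72 mm wide) on the sander's table, 118 mm above the bench, on the axis of the upright aluminium drum; z up, -x to the front. The drum is 40 mm thick and rises 86 mm above this point, its top 8 mm tapered. Four dark jaws, 43 to 73 mm above it, stick out to radius 27 mm with the knob at 0, about 20 mm with it open.
- sander: The grey machine, origin centred under it on the bench, -x = its front, which looks roughly to the robot's right. Casting 230 mm wide, from x = -205 to +130 mm, with a steel table 250 mm wide, 112 mm high, from x = -85 to +130. The drum stands at x = +20 mm, the knob's foot on the slope at x = -148, z = 60 mm. It does not move.
- sleeve_mid (a point): Centre (half-way up) of the wider sanding sleeve, a brown tube standing upright on the bench: outer diameter 60 mm, bore 47 mm, 80 mm tall, open at both ends, about 120 g; z along its axis. Fully home on the drum this point is 40 mm above the flange.
- thin_sleeve_mid (a point): Centre of the thinner brown sleeve, 44 mm outside, 32 mm bore, 80 mm tall, standing upright on the bench: too narrow for the drum; leave it.
- glue_mid (a point): Centre of the upright white glue bottle, 60 mm across, 170 mm tall, standing on the bench: leave it.
- offcut_mid (a point): Centre of the brown wood offcut, 140 x 60 x 38 mm, lying on the bench: leave it.
Mind the look-alikes: they are no part of the job. Leave any blue look-alike of the part that bears sleeve_mid alone.

How it is judged:
By the outcome, as a careful person would: the job done as asked, in the order asked, and still so for the second after the job is handed in, with the robot touching nothing.
It also fails if it takes over 67 s, if anything falls off the work surface, if the arm or the gripper's body presses on something with over 40 N, if the wrist force passes 120 N, or if a joint passes its speed limit or range.

ROBOT

A 6-joint arm with a two-finger parallel gripper is mounted at the origin on the work surface. World frame = base frame: x ahead of the robot, y to its left, z up, the work surface at z = 0. Lengths are in m, angles in rad, forces in N, time in s.
With the tool pointing down it reaches from about 0.35 to 0.975 m from the base axis. Payload 4.9 kg.
Tool frame: the origin (TCP) lies on the centre line of the jaws, within the pads' length; the fingertips stand 14 mm ahead of it and the grasp point (between the pads) lies 5 mm behind it (nose_length is the distance from the TCP to the fingertips, in m); y points along the fingers, x is the direction in which the jaws open and shut, and the axes are right-handed (so a half turn about y gives the same grasp; the last joint's range is limited). The gripper opens to 85 mm and grips with 20 to 120 N. Pads are 22 mm wide; open, the fingers measure 114 mm over their backs; the gripper's body (76 mm by 85 mm) begins 54 mm behind the grasp point. The pads swing forward as they close: fully open they stand 13 mm farther back than shut.
Start: joints at [-1.312, 0.053, 1.613, -0, 1.476, -0.119], TCP at [0.231, -0.581, 0.245] pointing down, gripper open.
Joint ranges: [-3.01, 3.01], [-1.01, 2.22], [0.06, 2.58], [-1.02, 4.17], [0.09, 2.62], [-3.14, 3.14]. Speed limits (rad/s): [2.57, 2.57, 3.14, 3.14, 3.14, 3.14].

INTERFACE

Orientations are given as a rotation vector (axis times angle).
In Python, from station import get_obs, get_image, finish_job, nose_length gives the robot as it stands.
- The arm moves only by the tool send_rows, never from a script. Its argument "deltas" is a list of rows, each a list of 7 numbers: the gripper's target within -1 to 1 (fully open at 1, half-way at 0, shut at -1), then the shift along the tool's x, y, z in m, then the turn, a rotation vector about the tool's x, y, z in degrees. In form: [[hand, tx, ty, tz, wx, wy, wz], ...]. A call has exactly 10 rows; each row is the pose to reach, as a shift and turn from the pose commanded when the call began, along the tool's axes at that moment; what a row does not reach only later rows make up. A row lasts 1/8 s, in which the tool goes at most 62.5 mm and 10.7 degrees, less where a joint would pass 70% of its speed; a pose out of reach is approached as far as the arm can. A call with a gripper value outside its range is refused whole. The fingers move at their own pace and stop on an object; "newtons" is the grip in N (left out, the last holds). Time passes only in rows, so rows that repeat a pose let the fingers close, or fill a call up. It gives the time, the measured TCP pose, the force and the opening at its end, in the units of the state.
- get_obs(): the state, without advancing time (a new reading comes with each control period).
- get_image(name): name is "side" or "top"; returns a dict with "frame" (480x640x3 uint8, red, green, blue), "mtx" (3x3 intrinsics, pixels), "D" ([k1, k2, p1, p2, k3] as OpenCV has them; the pictures are not rectified), "rvec" (rotation vector, rad) and "tvec" (3), from world to camera coordinates, as OpenCV has them. Camera axes: x right, y down, z forward; pixel columns grow to the right and rows downward; lengths in m; the calibration is good to about 2 mm. A picture is of the moment at which its call begins. There is no depth.
- finish_job(): hands the job in, once; it reports no verdict.
The state is a dict: "t": time; "q": joint angles; "dq": joint speeds; "effort": joint torques, N m; "tool_pos": TCP position; "tool_rot": TCP orientation; "contact_force": force on the tool from outside, world axes, zero at the start; "wrist_torque": the same for the moment, N m; "opening": finger opening in m.
Only numpy, scipy, OpenCV 4.12 (cv2) and the standard library are available. Lean on these libraries where they do the work, as an engineer would, in place of code of your own. Each camera call takes 0.05 s, during which the arm holds its last target.

## Working session

There is one attempt and no reset: what is moved stays moved. The work goes in short steps, Python scripts to look and compute and a tool call to move; the robot and the scene stay as the last step left them, time stands still between calls to the robot, and variables do not carry over. Pictures are saved under pics/ and viewed, and the job is handed in when it is done.

Besides the shell and the picture viewer there is one more tool, called after "Call:" in YAML: its name, and indented under it one key for each argument. send_rows: Moves the arm, as the interface text tells. Its arguments: {"type":"object","properties":{"deltas":{"type":"array"},"newtons":{"type":"number"}},"required":["deltas"]}

```bash
mkdir -p pics; ls; python3 - <<'E'
from station import *
import cv2,numpy as np
o=get_obs()
for k in o: print(k,np.round(o[k],4))
print(nose_length if not callable(nose_length) else nose_length())
for n in ("side","top"):
    d=get_image(n); cv2.imwrite(f"pics/{n}0.png",d["frame"][:,:,::-1])
    print(n,d["mtx"],d["D"],d["rvec"],d["tvec"])
    R=cv2.Rodrigues(np.array(d["rvec"]))[0];print("cam",-R.T@np.array(d["tvec"]).ravel())
E
```

```text
pics
t 0.0
q [-1.312   0.0534  1.6143 -0.      1.476  -0.119 ]
dq [ 0.0004 -0.0006  0.0001  0.0002 -0.0009 -0.0007]
effort [ 1.50000e-03 -3.93687e+01 -3.70174e+01  0.00000e+00  7.20000e-03
 -0.00000e+00]
tool_pos [ 0.2304 -0.5803  0.2441]
tool_rot [-1.3632  0.9277 -0.9251]
contact_force [-0.5695 -1.1842  0.2821]
wrist_torque [0.0602 0.0053 0.0413]
opening 0.0856
0.014
side [[535.97757166   0.         313.10738171]
 [  0.         535.97757166 233.2060402 ]
 [  0.           0.           1.        ]] [-0.04962247  0.          0.          0.          0.        ] [ 0.16788265 -2.91977337  0.9963609 ] [0.55812227 0.09604356 1.33612689]
cam [0.44998751 0.80116165 1.12321465]
top [[603.76037273   0.         306.53312999]
 [  0.         603.76037273 225.81354217]
 [  0.           0.           1.        ]] [0.04083641 0.         0.         0.         0.        ] [ 2.19115184 -2.17864221  0.11228476] [-0.02135189  0.57246751  1.60543603]
cam [0.43172736 0.00799344 1.64898374]
```

View pics/side0.png

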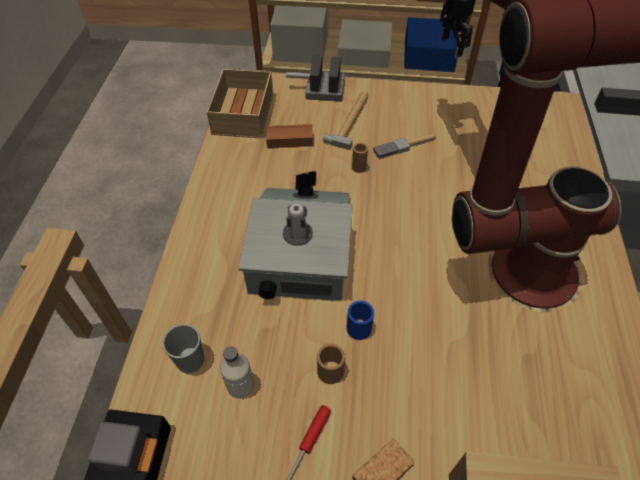

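View pics/top0.png

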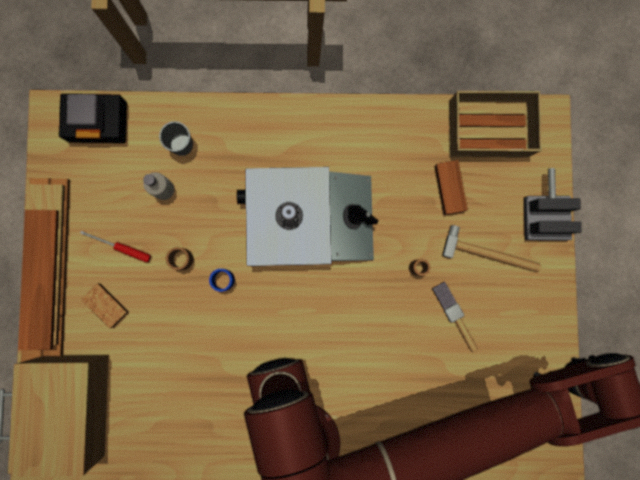

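The side view shows the sander at about (300,235), the black wing knob at (306,183), the wide brown sleeve at (330,364) and the blue look-alike at (360,320). The thin brown sleeve is at (359,157), the glue at (236,372) and the offcut at (290,136). In the top view these are: knob (358,215), drum (289,214), wide sleeve (180,260), blue (222,281), thin (418,268).

```bash
cat > h.py <<'E'
from station import *
import cv2,numpy as np
from scipy.spatial.transform import Rotation as Rn
from scipy.optimize import least_squares
def proj(d,P):
    P=np.asarray(P,float).reshape(-1,3)
    return cv2.projectPoints(P,np.array(d["rvec"],float),np.array(d["tvec"],float),d["mtx"],np.array(d["D"],float))[0][:,0]
def onplane(d,uv,z):
    n=cv2.undistortPoints(np.array([[uv]],float),d["mtx"],np.array(d["D"],float))[0,0]
    R=cv2.Rodrigues(np.array(d["rvec"],float))[0];c=-R.T@np.array(d["tvec"],float).ravel()
    r=R.T@np.array([n[0],n[1],1]);return c+r*(z-c[2])/r[2]
def crop(d,u0,v0,w,h,s,name,pts=None):
    im=cv2.resize(d["frame"][v0:v0+h,u0:u0+w,::-1],None,fx=s,fy=s,interpolation=cv2.INTER_CUBIC)
    im=np.clip(im.astype(float)*1.3,0,255).astype(np.uint8)
    if pts is not None:
        for p in pts: cv2.circle(im,(int((p[0]-u0+.5)*s),int((p[1]-v0+.5)*s)),2,(0,255,0),-1)
    cv2.imwrite(name,im)
E
python3 - <<'E'
from h import *
T=get_image("top");S=get_image("side")
crop(T,230,150,160,120,5,"pics/t_s.png");crop(S,230,160,140,140,4,"pics/s_s.png")
crop(T,140,225,120,90,6,"pics/t_sl.png");crop(S,290,290,100,100,6,"pics/s_sl.png")
for n,uv in dict(wide=(180,260),blue=(222,281),thin=(418,268)).items(): print(n,onplane(T,uv,.06))
E
```

```text
wide [0.47767156 0.31297676 0.06      ]
blue [0.42341339 0.20261649 0.06      ]
thin [ 0.46006349 -0.31125791  0.06      ]
```

View pics/t_s.png

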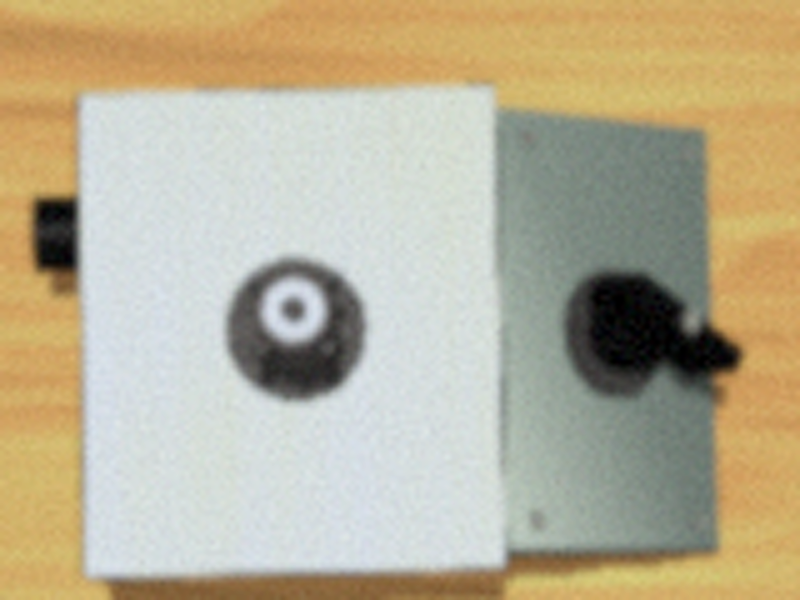

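View pics/s_s.png

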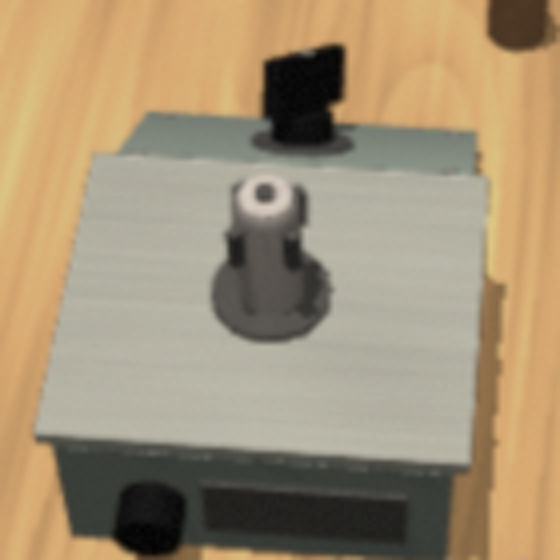

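View pics/t_sl.png

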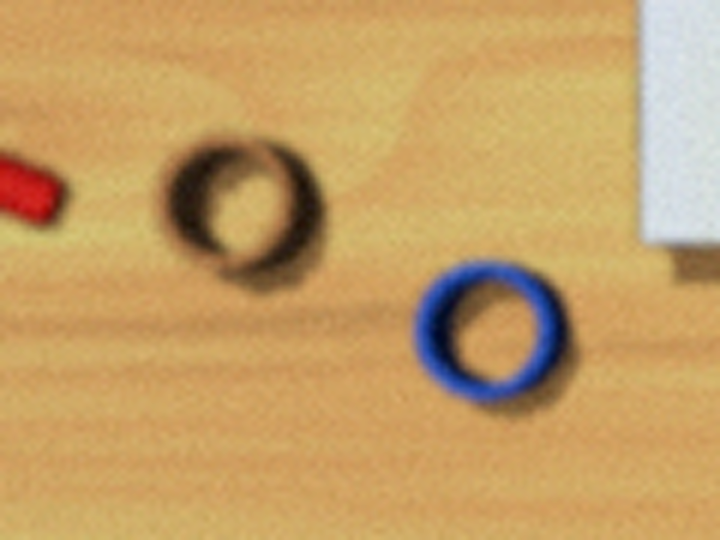

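View pics/s_sl.png

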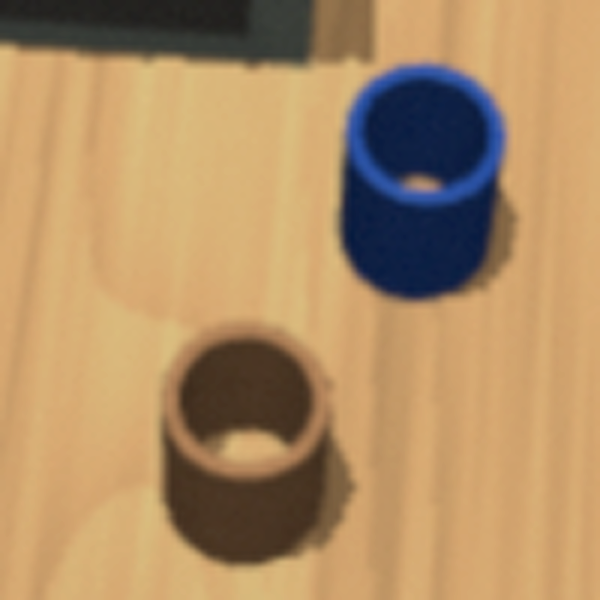

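```bash
cat >> h.py <<'E'
def pose(p): 
    M=np.eye(4);M[:3,:3]=Rn.from_euler('z',p[2]).as_matrix();M[:2,3]=p[:2];return M
def ap(M,P): return np.asarray(P)@M[:3,:3].T+M[:3,3]
E
python3 - <<'E'
from h import *
T=get_image("top");S=get_image("side")
ct=np.array([(80,95),(494,87),(504,568),(86,578)])/5+[230,150]-.4
cs=np.array([(95,155),(488,178),(470,466),(38,437)])/4+[230,160]-.4
# sander corners; world +y = left in top image = +x sander ; world +x = up = -y sander
k=np.array([(130,-125),(-85,-125),(-85,125),(130,125)])/1000.
K=np.c_[k,np.full(4,.112)]
Ks=K[[1,2,3,0]]
f=lambda p:np.r_[(proj(T,ap(pose(p),K))-ct).ravel(),(proj(S,ap(pose(p),Ks))-cs).ravel()]
r=least_squares(f,[.55,.0,np.pi/2]);print(r.x,np.round(r.fun,1))
rt=least_squares(lambda p:f(p)[:8],r.x);rs=least_squares(lambda p:f(p)[8:],r.x);print(rt.x,rs.x)
M=pose(r.x);np.save("sander.npy",M)
a=np.linspace(0,2*np.pi,40)
def circ(c,R,n=(0,0,1)):
    n=np.array(n,float);u=np.cross(n,[0,1,0]);u/=np.linalg.norm(u);v=np.cross(n,u)
    return np.array(c)+R*(np.outer(np.cos(a),u)+np.outer(np.sin(a),v))
n=np.array([-np.sin(np.radians(35)),0,np.cos(np.radians(35))]);foot=np.array([-.148,0,.06])
pts=np.vstack([circ((.02,0,.118),.036),circ((.02,0,.204),.016),circ(foot+.023*n,.021,n),[foot+.062*n+np.array([0,s*.04,0]) for s in(-1,1)],[foot+.022*n+np.array([0,s*.04,0]) for s in(-1,1)], np.c_[k,np.full(4,.112)]])
W=ap(M,pts)
crop(T,230,150,160,120,5,"pics/t_s1.png",proj(T,W));crop(S,230,160,140,140,4,"pics/s_s1.png",proj(S,W))
print(ap(M,[(.02,0,.118),foot+.046*n]))
E
```

```text
[0.5929076  0.01042675 1.59902696] [-1.2 -1.  -0.5 -1.   0.1 -0.1 -1.  -0.2  0.3 -0.9  1.2 -0.7  1.3 -0.5
 -0.4 -0.9]
[0.59136909 0.00871894 1.59679214] [0.59412383 0.01257095 1.60166715]
[[ 0.59234306  0.03041878  0.118     ]
 [ 0.59782993 -0.16388829  0.09768099]]
```

View pics/t_s1.png

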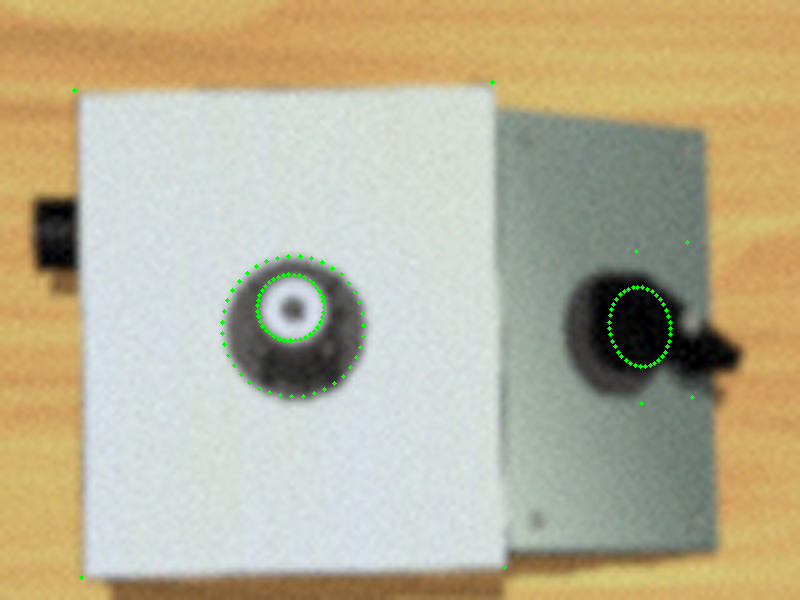

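View pics/s_s1.png

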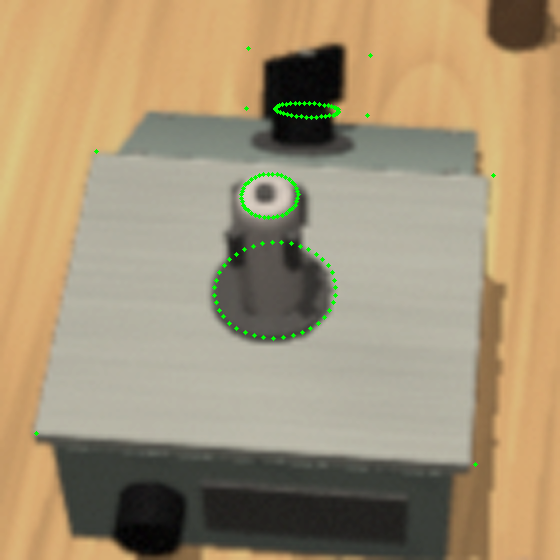

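```bash
python3 - <<'E'
from h import *
T=get_image("top");S=get_image("side")
M=np.load("sander.npy")
crop(T,335,190,50,45,12,"pics/t_k.png");crop(S,280,160,50,50,12,"pics/s_k.png")
c35,s35=np.cos(np.radians(35)),np.sin(np.radians(35))
n=np.array([-s35,0,c35]);foot=np.array([-.148,0,.06]);y=np.array([0,1.,0]);u=np.cross(y,n)
for ph in range(-90,91,15):
    b=np.cos(np.radians(ph))*y+np.sin(np.radians(ph))*np.cross(n,y)
    P=ap(M,[foot+.062*n+.04*b,foot+.062*n-.04*b]);a=proj(T,P);s=proj(S,P)
    print(ph,np.round((a-[335,190]+.5)*12).tolist(),np.round((s-[280,160]+.5)*12).tolist())
E
```

```text
-90 [[254.0, 279.0], [535.0, 295.0]] [[310.0, 191.0], [344.0, 122.0]]
-75 [[260.0, 328.0], [529.0, 247.0]] [[359.0, 192.0], [298.0, 121.0]]
-60 [[276.0, 374.0], [514.0, 202.0]] [[406.0, 191.0], [253.0, 122.0]]
-45 [[300.0, 414.0], [491.0, 163.0]] [[447.0, 188.0], [213.0, 125.0]]
-30 [[331.0, 445.0], [461.0, 131.0]] [[479.0, 182.0], [181.0, 130.0]]
-15 [[366.0, 466.0], [427.0, 110.0]] [[501.0, 174.0], [158.0, 137.0]]
0 [[402.0, 473.0], [391.0, 101.0]] [[510.0, 166.0], [146.0, 145.0]]
15 [[439.0, 468.0], [354.0, 105.0]] [[507.0, 157.0], [146.0, 155.0]]
30 [[471.0, 451.0], [321.0, 121.0]] [[492.0, 147.0], [159.0, 164.0]]
45 [[499.0, 423.0], [292.0, 148.0]] [[466.0, 139.0], [184.0, 173.0]]
60 [[520.0, 386.0], [270.0, 186.0]] [[431.0, 132.0], [219.0, 181.0]]
75 [[532.0, 342.0], [257.0, 230.0]] [[390.0, 126.0], [262.0, 187.0]]
90 [[535.0, 295.0], [254.0, 279.0]] [[344.0, 122.0], [310.0, 191.0]]
```

View pics/t_k.png

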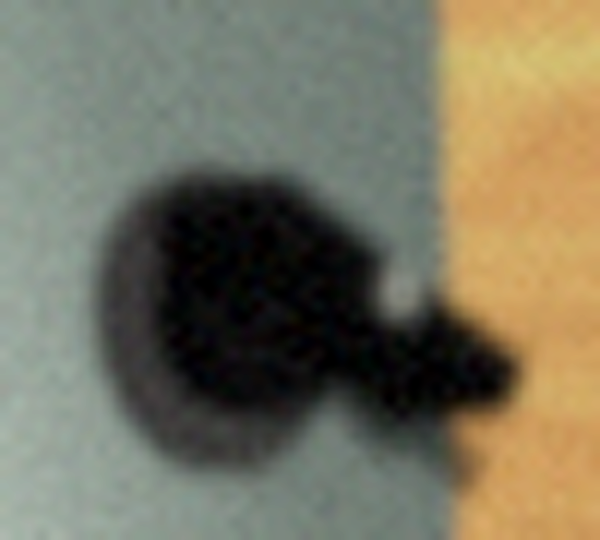

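View pics/s_k.png

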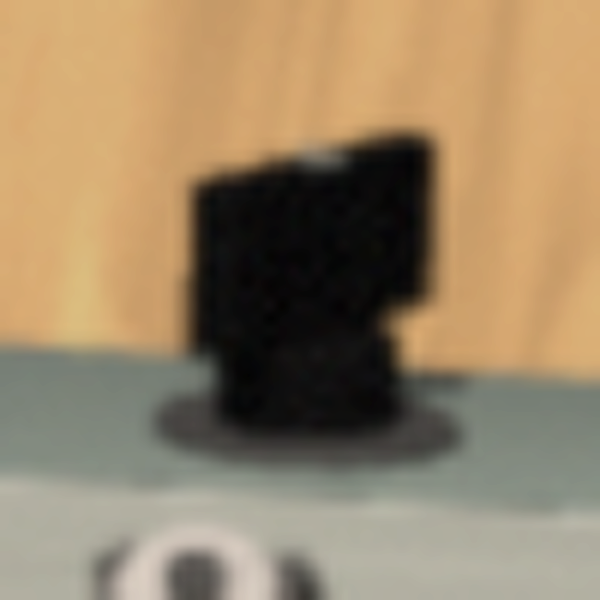

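```bash
cat >> h.py <<'E'
c35,s35=np.cos(np.radians(35)),np.sin(np.radians(35))
N=np.array([-s35,0,c35]);FOOT=np.array([-.148,0,.06]);Y=np.array([0,1.,0])
def knobmask(d,M,ph,off,win,s=6,exclude=None):
    b=np.cos(ph)*Y+np.sin(ph)*np.cross(N,Y);t=np.cross(N,b)
    blade=[FOOT+h*N+i*.04*b+j*.007*t for h in(.022,.062) for i in(-1,1) for j in(-1,1)]
    a=np.linspace(0,2*np.pi,32);hub=[FOOT+h*N+.021*(np.cos(q)*b+np.sin(q)*t) for h in(0.003,.023) for q in a]
    u0,v0,w,h=win;m=np.zeros((h*s,w*s),np.uint8)
    for P in(blade,hub):
        p=(proj(d,ap(M,P))+off-[u0,v0]+.5)*s
        cv2.fillConvexPoly(m,cv2.convexHull(np.round(p).astype(np.int32)),255)
    return cv2.resize(m,(w,h),interpolation=cv2.INTER_AREA)/255.
def fitknob(d,M,win,thr,ph0s):
    u0,v0,w,h=win;g=cv2.cvtColor(d["frame"],cv2.COLOR_RGB2GRAY)[v0:v0+h,u0:u0+w].astype(float)
    m=1/(1+np.exp((g-thr)/6))
    from scipy.optimize import minimize
    f=lambda p:((knobmask(d,M,p[0]/10,p[1:],win)-m)**2).sum()
    best=min((minimize(f,[p*10,0,0],method="Nelder-Mead",options=dict(initial_simplex=[[p*10,0,0],[p*10+2,0,0],[p*10,1.5,0],[p*10,0,1.5]],maxiter=120)) for p in ph0s),key=lambda r:r.fun)
    return best.x[0]/10,best.x[1:],best.fun,m.sum()
E
python3 - <<'E'
from h import *
T=get_image("top");S=get_image("side");M=np.load("sander.npy")
for d,win in((T,(343,198,38,34)),(S,(288,166,36,33))):
    for thr in(35,45): print(thr,fitknob(d,M,win,thr,[.8,1.1,1.3]))
E
```

```text
35 (np.float64(1.129819523759449), array([-0.56034911,  0.96033059]), np.float64(50.57491637701247), np.float64(397.31900739454295))
45 (np.float64(1.0768755310094058), array([-1.25055489,  1.00015813]), np.float64(44.288238604416776), np.float64(460.3699237143027))
35 (np.float64(1.1975043091053865), array([-1.09006992,  0.72481891]), np.float64(26.63886812296078), np.float64(385.46563843424417))
45 (np.float64(1.1586431743744883), array([-1.09138462,  0.83134124]), np.float64(19.369782681374254), np.float64(419.46389994581796))
```

```bash
cat >> h.py <<'E'
def target(M,ph,h,flip=1,doff=(0,0,0)):
    b=np.cos(ph)*Y+np.sin(ph)*np.cross(N,Y);t=np.cross(N,b)*flip
    R=M[:3,:3]@np.c_[t,-N,np.cross(t,-N)]
    return ap(M,FOOT+h*N)+doff,R
def delta(o,p,R):
    R0=Rn.from_rotvec(o["tool_rot"]).as_matrix();return np.round(R0.T@(p-np.array(o["tool_pos"])),4),np.round(np.degrees(Rn.from_matrix(R0.T@R).as_rotvec()),1)
E
python3 - <<'E'
from h import *
o=get_obs();R0=Rn.from_rotvec(o["tool_rot"]).as_matrix();print(R0.round(3));M=np.load("sander.npy")
q=o["q"]
A=Rn.from_euler('z',q[0])*Rn.from_euler('y',q[1]+q[2])*Rn.from_euler('y',q[4])
print((A.as_matrix().T@R0).round(3))
for fl in(1,-1):
    p,R=target(M,1.13,.14,fl);print(p,R.round(2).tolist(),delta(o,p,R),np.linalg.norm(delta(o,p,R)[1]))
    W0=(Rn.from_euler('z',q[0])*Rn.from_euler('y',q[1]+q[2])*Rn.from_euler('y',q[4])*Rn.from_euler('z',q[5]))
    for s6 in(1,-1):
        C=(A*Rn.from_euler('z',s6*q[5])).inv()*Rn.from_matrix(R0)
        W=Rn.from_matrix(R)*C.inv()
        # decompose in base: Rz(q1)Ry(th)Rz(q4)Ry(q5)Rz(q6)
        for th in(1.4,1.7,2.0):
            q1=np.arctan2(p[1],p[0]);E=(Rn.from_euler('y',th).inv()*Rn.from_euler('z',q1).inv()*W).as_euler('ZYZ');print(s6,th,E.round(2))
E
```

```text
[[ 0.369 -0.     0.929]
 [-0.929  0.     0.369]
 [-0.    -1.    -0.   ]]
[[-0.993 -0.     0.119]
 [ 0.119 -0.     0.993]
 [ 0.     1.     0.   ]]
[ 0.59935182 -0.21778299  0.17468129] [[0.91, -0.02, 0.41], [-0.32, 0.57, 0.75], [-0.24, -0.82, 0.52]] (array([-0.2015,  0.0706,  0.4767]), array([ 24.2, -43.3,  26.5])) 56.23859884456582
1 1.4 [0.6  1.93 0.23]
1 1.7 [0.57 1.67 0.06]
1 2.0 [ 0.57  1.42 -0.1 ]
-1 1.4 [0.6  1.93 0.46]
-1 1.7 [0.57 1.67 0.29]
-1 2.0 [0.57 1.42 0.13]
[ 0.59935182 -0.21778299  0.17468129] [[-0.91, -0.02, -0.41], [0.32, 0.57, -0.75], [0.24, -0.82, -0.52]] (array([-0.2015,  0.0706,  0.4767]), array([-32.8, 130.1,  29.9])) 137.4622129896067
1 1.4 [ 0.6   1.93 -2.92]
1 1.7 [ 0.57  1.67 -3.08]
1 2.0 [0.57 1.42 3.04]
-1 1.4 [ 0.6   1.93 -2.68]
-1 1.7 [ 0.57  1.67 -2.85]
-1 2.0 [ 0.57  1.42 -3.01]
```

Call:
send_rows:
  deltas:
    - [1, -0.02, 0.007, 0.048, 2.4, -4.3, 2.6]
    - [1, -0.06, 0.02, 0.143, 7.3, -13, 8]
    - [1, -0.1, 0.035, 0.238, 12.1, -21.6, 13.2]
    - [1, -0.141, 0.049, 0.334, 17, -30.3, 18.5]
    - [1, -0.17, 0.06, 0.4, 20.5, -36.5, 22.4]
    - [1, -0.19, 0.067, 0.45, 22.8, -40.8, 25]
    - [1, -0.2015, 0.0706, 0.4767, 24.2, -43.3, 26.5]
    - [1, -0.2015, 0.0706, 0.4767, 24.2, -43.3, 26.5]
    - [1, -0.2015, 0.0706, 0.4767, 24.2, -43.3, 26.5]
    - [1, -0.2015, 0.0706, 0.4767, 24.2, -43.3, 26.5]
  newtons: 40

```text
t: 1.75
tool_pos: [0.6001, -0.2157, 0.174]
tool_rot: [-0.949, 0.391, -0.182]
contact_force: [0.5, -0.5, -0.3]
opening: 0.0858
```

```bash
python3 - <<'E'
from h import *
o=get_obs();M=np.load("sander.npy");print(o["t"],np.round(o["q"],3),o["tool_pos"],o["contact_force"])
print(delta(o,*target(M,1.13,.14)));print(delta(o,*target(M,1.13,.043)))
T=get_image("top");S=get_image("side")
im=np.hstack([T["frame"][130:330,270:470],S["frame"][60:260,220:420]])[:,:,::-1]
cv2.imwrite("pics/pre.png",cv2.resize(im,None,fx=2,fy=2))
E
```

```text
1.75 [-0.651  0.334  1.498  0.466  1.711 -0.272] [ 0.60010526 -0.21568482  0.17404086] [ 0.51134008 -0.54237787 -0.28790705]
(array([-0.0002, -0.0017, -0.0016]), array([ 0. ,  0.2, -0.1]))
(array([ 0.0001,  0.0953, -0.0015]), array([ 0. ,  0.2, -0.1]))
```

View pics/pre.png

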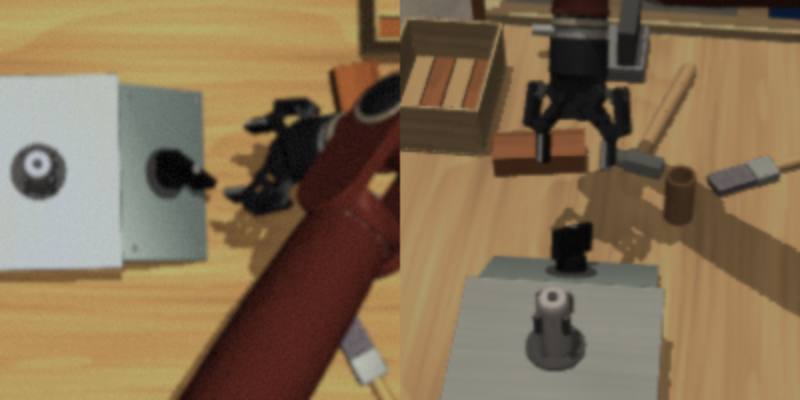

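Call:
send_rows:
  deltas:
    - [1, 0, 0.02, 0, 0, 0, 0]
    - [1, 0, 0.05, 0, 0, 0, 0]
    - [1, 0, 0.075, 0, 0, 0, 0]
    - [1, 0, 0.09, 0, 0, 0, 0]
    - [1, 0, 0.097, 0, 0, 0, 0]
    - [0.3, 0, 0.097, 0, 0, 0, 0]
    - [-0.3, 0, 0.097, 0, 0, 0, 0]
    - [-1, 0, 0.097, 0, 0, 0, 0]
    - [-1, 0, 0.097, 0, 0, 0, 0]
    - [-1, 0, 0.097, 0, 0, 0, 0]
  newtons: 40

```text
t: 3.1
tool_pos: [0.5971, -0.1624, 0.0961]
tool_rot: [-0.949, 0.393, -0.184]
contact_force: [-4.0, -0.5, 5.1]
opening: 0.0135
```

```bash
python3 - <<'E'
from h import *
o=get_obs();M=np.load("sander.npy");print(o["t"],np.round(o["q"],3),o["contact_force"],o["wrist_torque"])
R=Rn.from_rotvec(o["tool_rot"]).as_matrix();print("tool F",R.T@o["contact_force"],"T",R.T@o["wrist_torque"])
print(delta(o,*target(M,1.13,.043)))
T=get_image("top");S=get_image("side")
im=np.hstack([T["frame"][150:300,290:440],S["frame"][90:240,230:380]])[:,:,::-1]
cv2.imwrite("pics/grip.png",cv2.resize(im,None,fx=2.6,fy=2.6))
E
```

```text
3.1 [-0.591  0.358  1.609  0.485  1.563 -0.281] [-4.034474   -0.46465574  5.05993594] [0.03746797 0.38581564 0.4564669 ]
tool F [-4.78248897 -4.33759156  0.63948085] T [-0.20250043 -0.15307037  0.54238605]
(array([0.0008, 0.0008, 0.    ]), array([ 0. ,  0. , -0.1]))
```

View pics/grip.png

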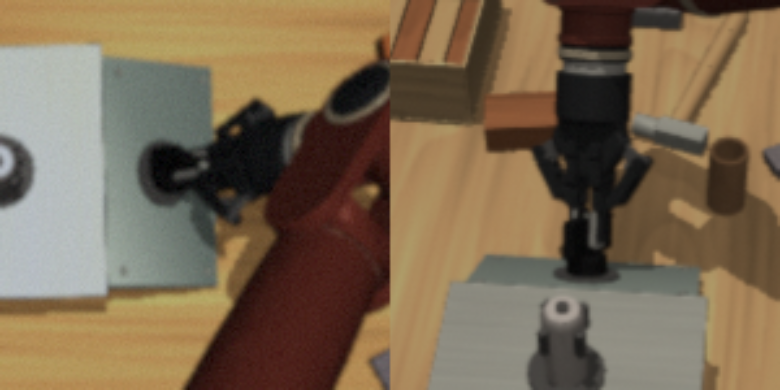

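Call:
send_rows:
  deltas:
    - [-1, 0, 0, 0, 0, -6, 0]
    - [-1, 0, 0, 0, 0, -12, 0]
    - [-1, 0, 0, 0, 0, -16, 0]
    - [-1, 0, 0, 0, 0, -17, 0]
    - [-1, 0, 0, 0, 0, -17, 0]
    - [-1, 0, 0, 0, 0, -17, 0]
    - [-1, 0, 0, 0, 0, -17, 0]
    - [-1, 0, 0, 0, 0, -17, 0]
    - [-1, 0, 0, 0, 0, -17, 0]
    - [-1, 0, 0, 0, 0, -17, 0]
  newtons: 60

```text
t: 4.45
tool_pos: [0.5973, -0.1626, 0.0961]
tool_rot: [-0.958, 0.127, -0.047]
contact_force: [-3.3, 0.1, 6.0]
opening: 0.0133
```

```bash
cat > st.py <<'E'
from h import *
o=get_obs();M=np.load("sander.npy")
R=Rn.from_rotvec(o["tool_rot"]).as_matrix();print(o["t"],"tool F",(R.T@o["contact_force"]).round(1),"T",(R.T@o["wrist_torque"]).round(2),"q",np.round(o["q"],2))
R1=M[:3,:3].T@R;t=R1[:,0];D=np.cross(N,Y)
print("phi",np.arctan2(-t@Y,t@D), "rel",np.degrees(np.arctan2(-t@Y,t@D)-1.13))
E
python3 st.py
```

```text
4.45 tool F [-3.8 -4.8  3.1] T [0.03 2.97 0.46] q [-0.59  0.36  1.61  0.49  1.56 -0.57]
phi 1.4187353943287517 rel 16.543319491083047
```

Call:
send_rows:
  deltas:
    - [-1, 0, 0, 0, 0, 9, 0]
    - [-1, 0, 0, 0, 0, 18, 0]
    - [-1, 0, 0, 0, 0, 26, 0]
    - [-1, 0, 0, 0, 0, 32, 0]
    - [-1, 0, 0, 0, 0, 34, 0]
    - [-1, 0, 0, 0, 0, 34, 0]
    - [-1, 0, 0, 0, 0, 34, 0]
    - [-1, 0, 0, 0, 0, 34, 0]
    - [-1, 0, 0, 0, 0, 34, 0]
    - [-1, 0, 0, 0, 0, 34, 0]

```text
t: 5.7
tool_pos: [0.5968, -0.1623, 0.0962]
tool_rot: [-0.923, 0.667, -0.326]
contact_force: [-7.0, -0.1, 6.4]
opening: 0.0131
```

```bash
python3 st.py
```

```text
5.7 tool F [-7.7 -5.2 -2. ] T [-0.43  0.08  0.63] q [-0.59  0.36  1.61  0.49  1.56  0.02]
phi 0.8334744649560114 rel -16.98966167587913
```

Call:
send_rows:
  deltas:
    - [-1, 0, 0, 0, 0, 2, 0]
    - [-1, 0, 0, 0, 0, 4, 0]
    - [-1, 0, 0, 0, 0, 4, 0]
    - [-1, 0, 0, 0, 0, 4, 0]
    - [-1, 0, 0, 0, 0, 4, 0]
    - [-1, 0, 0, 0, 0, 4, 0]
    - [-1, 0, 0, 0, 0, 4, 0]
    - [-1, 0, 0, 0, 0, 4, 0]
    - [-1, 0, 0, 0, 0, 4, 0]
    - [-1, 0, 0, 0, 0, 4, 0]

```text
t: 6.95
tool_pos: [0.5968, -0.1624, 0.0963]
tool_rot: [-0.917, 0.725, -0.356]
contact_force: [-7.8, -1.4, 4.9]
opening: 0.0132
```

```bash
python3 st.py
```

```text
6.95 tool F [-6.8 -4.7 -4.4] T [-0.61 -1.92  0.6 ] q [-0.59  0.36  1.61  0.48  1.56  0.08]
phi 0.769591297675124 rel -20.649897543002208
```

Call:
send_rows:
  deltas:
    - [-1, 0, 0, 0, 0, -10, 0]
    - [-1, 0, 0, 0, 0, -20, 0]
    - [-1, 0, 0, 0, 0, -30, 0]
    - [-1, 0, 0, 0, 0, -38, 0]
    - [-1, 0, 0, 0, 0, -38, 0]
    - [-1, 0, 0, 0, 0, -28, 0]
    - [-1, 0, 0, 0, 0, -18, 0]
    - [-1, 0, 0, 0, 0, -8, 0]
    - [-1, 0, 0, 0, 0, 0, 0]
    - [-1, 0, 0, 0, 0, 0, 0]

```text
t: 8.2
tool_pos: [0.5968, -0.1623, 0.0963]
tool_rot: [-0.917, 0.726, -0.357]
contact_force: [-7.7, -1.3, 4.4]
opening: 0.0132
```

```bash
python3 st.py
```

```text
8.2 tool F [-6.5 -4.2 -4.4] T [-0.62 -2.04  0.65] q [-0.59  0.36  1.61  0.48  1.56  0.08]
phi 0.7690133279074692 rel -20.683012771374983
```

Call:
send_rows:
  deltas:
    - [-1, 0, 0, 0, 0, -10, 0]
    - [-1, 0, 0, 0, 0, -20, 0]
    - [-1, 0, 0, 0, 0, -30, 0]
    - [-1, 0, 0, 0, 0, -38, 0]
    - [-1, 0, 0, 0, 0, -38, 0]
    - [-1, 0, 0, 0, 0, -38, 0]
    - [-1, 0, 0, 0, 0, -38, 0]
    - [-1, 0, 0, 0, 0, -38, 0]
    - [-1, 0, 0, 0, 0, -38, 0]
    - [-1, 0, 0, 0, 0, -38, 0]

```text
t: 9.45
tool_pos: [0.5973, -0.1626, 0.0962]
tool_rot: [-0.958, 0.127, -0.047]
contact_force: [-2.9, 0.7, 5.4]
opening: 0.0129
```

```bash
python3 st.py
```

```text
9.45 tool F [-3.4 -4.   3.2] T [0.04 2.96 0.45] q [-0.59  0.36  1.61  0.49  1.56 -0.57]
phi 1.4186555049729506 rel 16.53874216816762
```

Call:
send_rows:
  deltas:
    - [-1, 0, 0, 0, 0, 10, 0]
    - [-1, 0, 0, 0, 0, 20, 0]
    - [-1, 0, 0, 0, 0, 30, 0]
    - [-1, 0, 0, 0, 0, 38, 0]
    - [-1, 0, 0, 0, 0, 38, 0]
    - [-1, 0, 0, 0, 0, 28, 0]
    - [-1, 0, 0, 0, 0, 18, 0]
    - [-1, 0, 0, 0, 0, 8, 0]
    - [-1, 0, 0, 0, 0, 0, 0]
    - [-1, 0, 0, 0, 0, 0, 0]

```text
t: 10.7
tool_pos: [0.5973, -0.1626, 0.0961]
tool_rot: [-0.959, 0.126, -0.047]
contact_force: [-3.2, -1.0, 5.3]
opening: 0.0133
```

```bash
python3 st.py
```

```text
10.7 tool F [-3.5 -4.9  1.8] T [0.04 2.95 0.43] q [-0.59  0.36  1.61  0.49  1.56 -0.57]
phi 1.4192689710603206 rel 16.573891185848325
```

Still stopped at +; another cycle.

Call:
send_rows:
  deltas:
    - [-1, 0, 0, 0, 0, 10, 0]
    - [-1, 0, 0, 0, 0, 20, 0]
    - [-1, 0, 0, 0, 0, 30, 0]
    - [-1, 0, 0, 0, 0, 39, 0]
    - [-1, 0, 0, 0, 0, 39, 0]
    - [-1, 0, 0, 0, 0, 39, 0]
    - [-1, 0, 0, 0, 0, 29, 0]
    - [-1, 0, 0, 0, 0, 19, 0]
    - [-1, 0, 0, 0, 0, 9, 0]
    - [-1, 0, 0, 0, 0, 0, 0]

```text
t: 11.95
tool_pos: [0.5974, -0.1625, 0.096]
tool_rot: [-0.96, 0.115, -0.04]
contact_force: [-3.4, -0.6, 4.3]
opening: 0.013
```

```bash
python3 st.py
```

```text
11.95 tool F [-3.7 -3.8  1.6] T [-0.21  0.09  0.5 ] q [-0.59  0.36  1.61  0.49  1.56 -0.58]
phi 1.4321856280793053 rel 17.31396111845418
```

Call:
send_rows:
  deltas:
    - [-1, 0, 0, 0, 0, -9, 0]
    - [-1, 0, 0, 0, 0, -18, 0]
    - [-1, 0, 0, 0, 0, -27, 0]
    - [-1, 0, 0, 0, 0, -36, 0]
    - [-1, 0, 0, 0, 0, -43, 0]
    - [-1, 0, 0, 0, 0, -48, 0]
    - [-1, 0, 0, 0, 0, -52, 0]
    - [-1, 0, 0, 0, 0, -54, 0]
    - [-1, 0, 0, 0, 0, -54, 0]
    - [-1, 0, 0, 0, 0, -54, 0]

```text
t: 13.2
tool_pos: [0.5982, -0.1624, 0.0962]
tool_rot: [-0.898, -0.747, 0.404]
contact_force: [0.1, 0.8, 4.9]
opening: 0.0132
```

```bash
python3 st.py
```

```text
13.2 tool F [ 2.5 -3.5  2.3] T [0.1  1.76 0.02] q [-0.59  0.36  1.61  0.49  1.56 -1.52]
phi 2.3663071880803788 rel 70.83518405869219
```

Call:
send_rows:
  deltas:
    - [-1, 0, 0, 0, 0, 2, 0]
    - [0, 0, 0, 0, 0, 2, 0]
    - [0.5, 0, 0, 0, 0, 2, 0]
    - [1, 0, 0, 0, 0, 2, 0]
    - [1, 0, 0, 0, 0, 2, 0]
    - [1, 0, -0.02, 0, 0, 2, 0]
    - [1, 0, -0.06, 0, 0, 2, 0]
    - [1, 0, -0.1, 0, 0, 2, 0]
    - [1, 0, -0.15, 0, 0, 2, 0]
    - [1, 0, -0.2, 0, 0, 2, 0]

```text
t: 14.45
tool_pos: [0.6008, -0.2784, 0.2619]
tool_rot: [-0.904, -0.717, 0.391]
contact_force: [1.1, -0.7, -0.6]
opening: 0.0855
```

```bash
python3 - <<'E'
from h import *
T=get_image("top");S=get_image("side");M=np.load("sander.npy");o=get_obs();print(o["t"],o["q"],o["tool_pos"])
crop(T,230,150,160,120,4,"pics/t2.png");crop(S,230,160,140,140,4,"pics/s2.png")
crop(S,235,195,130,60,6,"pics/s2d.png")
for d,win in((T,(343,198,38,34)),(S,(288,166,36,33))): print(fitknob(d,M,win,45,[1.8,2.2,2.5]))
E
```

```text
14.55 [-0.720654    0.3380329   1.33013111  0.4571318   1.87222801 -1.46437292] [ 0.60259383 -0.28153151  0.26697494]
(np.float64(2.2849943969662014), array([-0.65654725,  1.07452248]), np.float64(52.614097558368655), np.float64(406.1342576200507))
(np.float64(2.2027968575167036), array([-0.97019062,  0.54216202]), np.float64(28.09598978118308), np.float64(444.85663031175824))
```

View pics/t2.png

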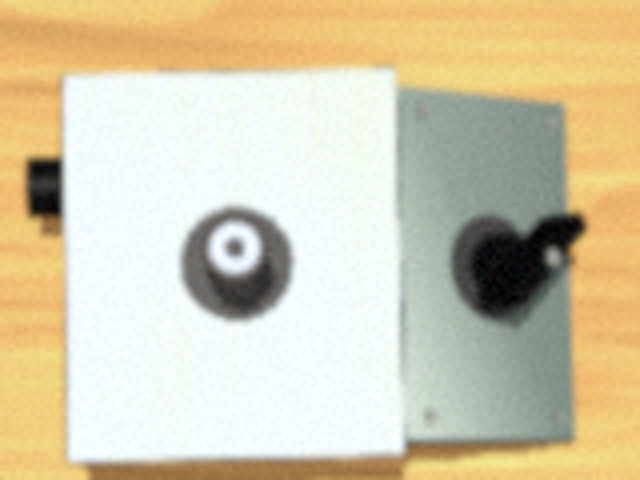

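View pics/s2.png

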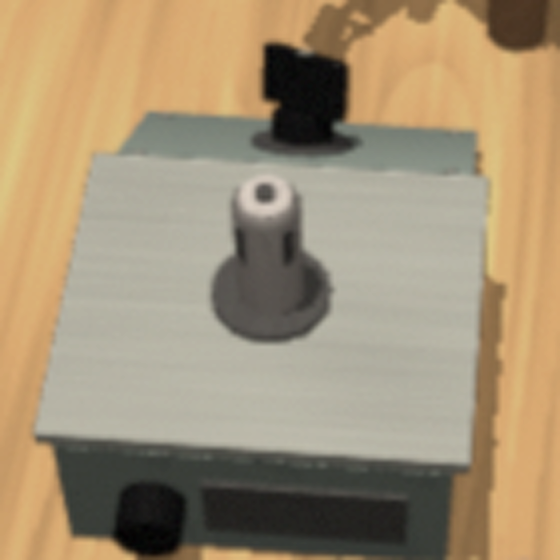

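```bash
python3 - <<'E'
from h import *
T=get_image("top");S=get_image("side")
a=np.linspace(0,2*np.pi,60)
def C(c,r,z): return np.c_[c[0]+r*np.cos(a),c[1]+r*np.sin(a),np.full(60,z)]
def ctr(d,c,r,z): e=cv2.fitEllipse(proj(d,C(c,r,z)).astype(np.float32)); return e[0]
# drum
M=np.load("sander.npy");print("drum M",ap(M,[.02,0,.118]))
print("T top",onplane(T,(230+234/4-.4,150+247/4-.4),.204),"flange",onplane(T,(230+237/4-.4,150+264/4-.4),.118))
print("S top",onplane(S,(230+266/4-.4,160+195/4-.4),.204),"flange",onplane(S,(230+271/4-.4,160+292/4-.4),.118))
s=onplane(S,(290+246/6-.4,290+401/6-.4),.08);print("sleeve S",s)
sb=onplane(S,(290+402/6*0+425/6-.4,290+135/6-.4),.08);print("blue S",sb)
bt=onplane(T,(140+488/6-.4,225+330/6-.4),.08);print("blue T",bt)
for d,win,n in((T,(150,230,60,50),"t"),(S,(300,335,60,60),"s")):
    crop(d,*win,10,f"pics/{n}_sl2.png",np.vstack([proj(d,C(s,.03,.08)),proj(d,C(s,.03,0)),proj(d,C(s,.0235,.08))]))
crop(T,150,230,60,50,10,"pics/t_raw.png")
E
python3 -c "
import cv2,numpy as np
a=cv2.imread('pics/t_sl2.png');b=cv2.imread('pics/t_raw.png')
cv2.imwrite('pics/cmp.png',cv2.resize(np.hstack([a,b]),None,fx=.66,fy=.66))"
```

```text
drum M [0.59234306 0.03041878 0.118     ]
T top [0.59169628 0.02933495 0.204     ] flange [0.59033893 0.0286123  0.118     ]
S top [0.59422867 0.03035968 0.204     ] flange [0.59428703 0.03277001 0.118     ]
sleeve S [0.48555791 0.32122609 0.08      ]
blue S [0.43062971 0.20884481 0.08      ]
blue T [0.42710157 0.20297338 0.08      ]
```

View pics/cmp.png

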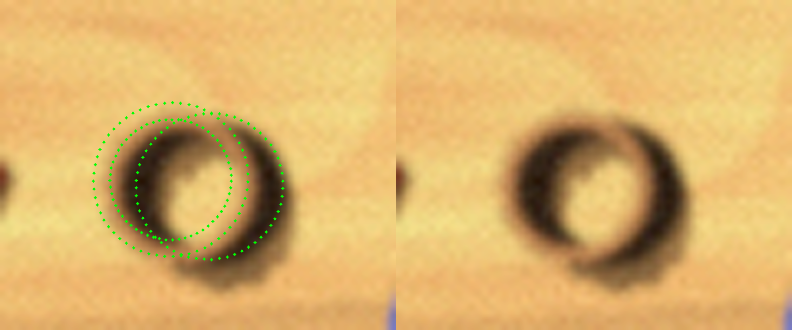

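View pics/s_sl2.png

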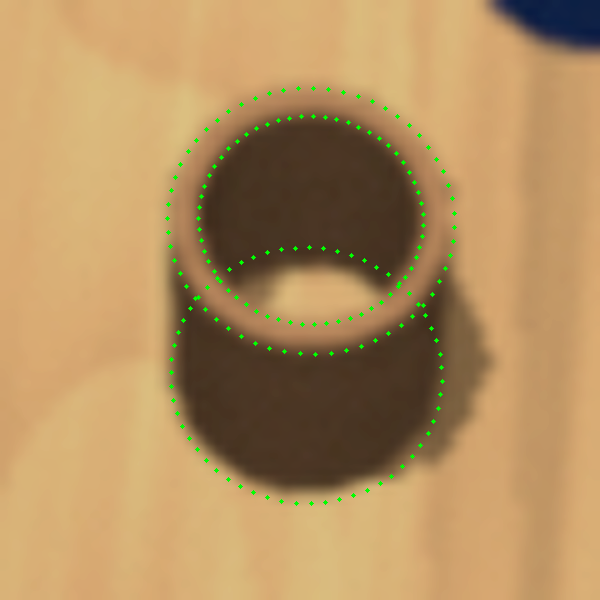

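```bash
python3 - <<'E'
from h import *
o=get_obs();a=-.455
x=np.array([np.cos(a),np.sin(a),0]);y=np.array([0,0,-1.]);R=np.c_[x,y,np.cross(x,y)]
d=delta(o,np.array([.4835,.3185,.30]),R);print(d,np.linalg.norm(d[0]),np.linalg.norm(d[1]))
for f in(.05,.15,.27,.39,.51,.63,.75,.87,.96,1):print([1]+[round(float(v),3) for v in f*d[0]]+[round(float(v),1) for v in f*d[1]])
T=get_image("top");print("glue",onplane(T,(160,193),.05),o["t"],o["tool_pos"])
E
```

```text
(array([0.2825, 0.3107, 0.4418]), array([-36.8,  69.1,   5.4])) 0.6095309508138205 78.47426329695615
[1, 0.014, 0.016, 0.022, -1.8, 3.5, 0.3]
[1, 0.042, 0.047, 0.066, -5.5, 10.4, 0.8]
[1, 0.076, 0.084, 0.119, -9.9, 18.7, 1.5]
[1, 0.11, 0.121, 0.172, -14.4, 26.9, 2.1]
[1, 0.144, 0.158, 0.225, -18.8, 35.2, 2.8]
[1, 0.178, 0.196, 0.278, -23.2, 43.5, 3.4]
[1, 0.212, 0.233, 0.331, -27.6, 51.8, 4.1]
[1, 0.246, 0.27, 0.384, -32.0, 60.1, 4.7]
[1, 0.271, 0.298, 0.424, -35.3, 66.3, 5.2]
[1, 0.282, 0.311, 0.442, -36.8, 69.1, 5.4]
glue [0.65530726 0.37168504 0.05      ] 14.65 [ 0.60127868 -0.27834431  0.26129117]
```

Call:
send_rows:
  deltas:
    - [1, 0.014, 0.016, 0.022, -1.8, 3.5, 0.3]
    - [1, 0.042, 0.047, 0.066, -5.5, 10.4, 0.8]
    - [1, 0.07, 0.077, 0.11, -9.2, 17.3, 1.3]
    - [1, 0.098, 0.108, 0.154, -12.9, 24.2, 1.9]
    - [1, 0.126, 0.139, 0.198, -16.5, 31, 2.4]
    - [1, 0.155, 0.17, 0.242, -20.2, 38, 3]
    - [1, 0.183, 0.201, 0.286, -23.9, 44.9, 3.5]
    - [1, 0.211, 0.232, 0.33, -27.5, 51.8, 4]
    - [1, 0.239, 0.263, 0.374, -31.2, 58.6, 4.6]
    - [1, 0.267, 0.294, 0.418, -34.9, 65.5, 5.1]

```text
t: 15.95
tool_pos: [0.4866, 0.2894, 0.296]
tool_rot: [-1.519, 0.302, -0.314]
contact_force: [-0.2, 0.0, 0.9]
opening: 0.0853
```

```bash
cat > sl.py <<'E'
from h import *
import sys
o=get_obs();a=-.455
x=np.array([np.cos(a),np.sin(a),0]);y=np.array([0,0,-1.]);R=np.c_[x,y,np.cross(x,y)]
d=delta(o,np.array([float(v) for v in sys.argv[1:4]]),R);print(d,o["t"],np.round(o["q"],2),o["tool_pos"],np.round(o["contact_force"],1),o["opening"])
E
python3 sl.py .4835 .3185 .15;python3 sl.py .4835 .3185 .06
```

```text
(array([-0.0143,  0.1467,  0.0213]), array([-1.7,  3.5,  0. ])) 15.95 [ 0.4  -0.13  1.71  0.02  1.54  0.79] [0.48660582 0.28942173 0.29600119] [-0.2  0.   0.9] 0.08533507011024297
(array([-0.0144,  0.2366,  0.0185]), array([-1.7,  3.5,  0. ])) 15.95 [ 0.4  -0.13  1.71  0.02  1.54  0.79] [0.48660582 0.28942173 0.29600119] [-0.2  0.   0.9] 0.08533507011024297
```

Call:
send_rows:
  deltas:
    - [1, -0.007, 0.04, 0.01, -0.8, 1.8, 0]
    - [1, -0.014, 0.09, 0.02, -1.7, 3.5, 0]
    - [1, -0.014, 0.125, 0.02, -1.7, 3.5, 0]
    - [1, -0.014, 0.145, 0.02, -1.7, 3.5, 0]
    - [1, -0.014, 0.147, 0.02, -1.7, 3.5, 0]
    - [1, -0.014, 0.147, 0.02, -1.7, 3.5, 0]
    - [1, -0.014, 0.147, 0.02, -1.7, 3.5, 0]
    - [1, -0.014, 0.147, 0.02, -1.7, 3.5, 0]
    - [1, -0.014, 0.147, 0.02, -1.7, 3.5, 0]
    - [1, -0.014, 0.147, 0.02, -1.7, 3.5, 0]

```text
t: 17.2
tool_pos: [0.4858, 0.3157, 0.1513]
tool_rot: [-1.537, 0.352, -0.357]
contact_force: [0.3, -0.1, 0.2]
opening: 0.0857
```

```bash
python3 sl.py .4835 .3185 .06; python3 - <<'E'
from h import *
T=get_image("top");S=get_image("side")
im=np.hstack([T["frame"][200:320,100:260],S["frame"][260:380,260:420]])[:,:,::-1]
cv2.imwrite("pics/hov.png",cv2.resize(im,None,fx=2.5,fy=2.5))
E
```

```text
(array([-0.0035,  0.0913,  0.0011]), array([-0.3,  0.1,  0.1])) 17.2 [0.45 0.02 1.81 0.   1.31 0.9 ] [0.48579256 0.3156761  0.15132283] [ 0.3 -0.1  0.2] 0.08570769419166403
```

View pics/hov.png

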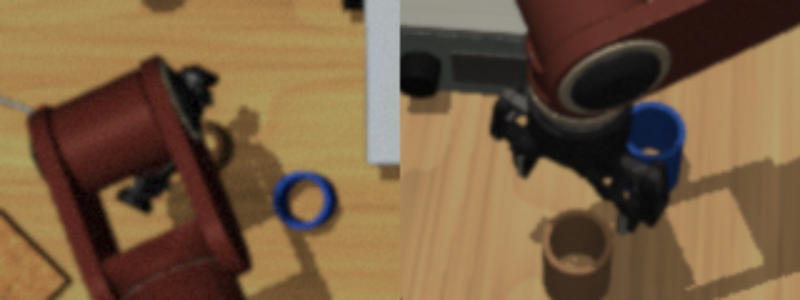

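```bash
python3 - <<'E'
from h import *
S=get_image("side");T=get_image("top");o=get_obs()
R=Rn.from_rotvec(o["tool_rot"]).as_matrix();tip=o["tool_pos"]+R[:,1]*.0
pts=proj(S,[o["tool_pos"]+R@np.array([s*.0425,.005,0]) for s in(-1,1)])
c=proj(S,[[.4835,.3185,.08]]);
a=np.linspace(0,6.28,40);ring=proj(S,np.c_[.4835+.03*np.cos(a),.3185+.03*np.sin(a),a*0+.08])
crop(S,290,290,100,100,6,"pics/chk.png",np.vstack([pts,ring]))
E
```

```text
(no output)
```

View pics/chk.png

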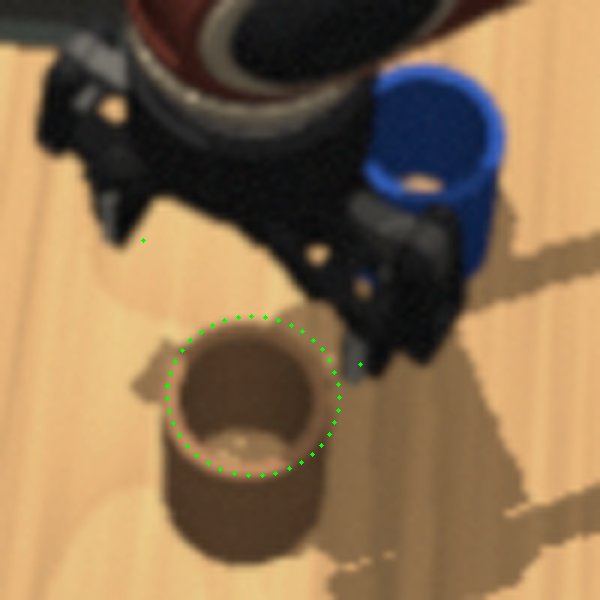

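Call:
send_rows:
  deltas:
    - [1, -0.003, 0.03, 0.001, 0, 0, 0]
    - [1, -0.003, 0.065, 0.001, 0, 0, 0]
    - [1, -0.003, 0.085, 0.001, 0, 0, 0]
    - [1, -0.003, 0.091, 0.001, 0, 0, 0]
    - [1, -0.003, 0.091, 0.001, 0, 0, 0]
    - [0.7, -0.003, 0.091, 0.001, 0, 0, 0]
    - [0.5, -0.003, 0.091, 0.001, 0, 0, 0]
    - [0.2, -0.003, 0.091, 0.001, 0, 0, 0]
    - [0, -0.003, 0.091, 0.001, 0, 0, 0]
    - [0, -0.003, 0.091, 0.001, 0, 0, 0]
  newtons: 30

```text
t: 18.65
tool_pos: [0.4844, 0.3187, 0.0616]
tool_rot: [-1.536, 0.352, -0.357]
contact_force: [-2.2, -0.7, 5.8]
opening: 0.0596
```

```bash
python3 sl.py .4835 .3185 .06; python3 - <<'E'
from h import *
S=get_image("side");T=get_image("top")
crop(S,280,280,120,110,5,"pics/g2.png")
E
```

```text
(array([-0.0007,  0.0016, -0.0006]), array([-0.3,  0.2,  0.1])) 18.65 [0.45 0.13 1.86 0.   1.15 0.9 ] [0.48435945 0.3187244  0.06158226] [-2.2 -0.7  5.8] 0.0596439775311632
```

View pics/g2.png

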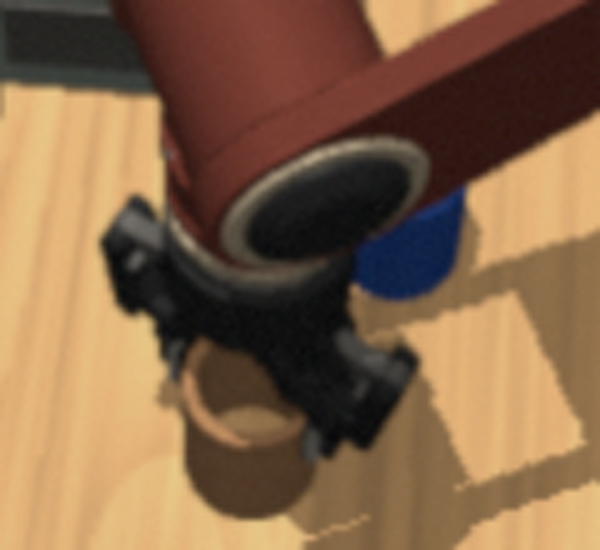

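Call:
send_rows:
  deltas:
    - [-0.3, 0, 0, 0, 0, 0, 0]
    - [-0.3, 0, -0.02, 0, 0, 0, 0]
    - [-0.3, 0, -0.06, 0, 0, 0, 0]
    - [-0.3, 0, -0.11, 0, 0, 0, 0]
    - [-0.3, 0, -0.16, 0, 0, 0, 0]
    - [-0.3, 0, -0.2, 0, 0, 0, 0]
    - [-0.3, 0, -0.23, 0, 0, 0, 0]
    - [-0.3, 0, -0.24, 0, 0, 0, 0]
    - [-0.3, 0, -0.24, 0, 0, 0, 0]
    - [-0.3, 0, -0.24, 0, 0, 0, 0]
  newtons: 40

```text
t: 20.0
tool_pos: [0.4822, 0.317, 0.2979]
tool_rot: [-1.54, 0.355, -0.355]
contact_force: [0.6, -0.8, -2.1]
opening: 0.0594
```

```bash
python3 sl.py .5925 .0304 .30; python3 - <<'E'
from h import *
S=get_image("side")
crop(S,250,220,150,130,5,"pics/lift.png")
E
```

```text
(array([ 0.2245, -0.0025, -0.2096]), array([-0.1,  0.1, -0. ])) 20.0 [ 0.45 -0.09  1.66  0.    1.56  0.9 ] [0.48222851 0.31704316 0.29793255] [ 0.6 -0.8 -2.1] 0.05936059431032552
```

View pics/lift.png

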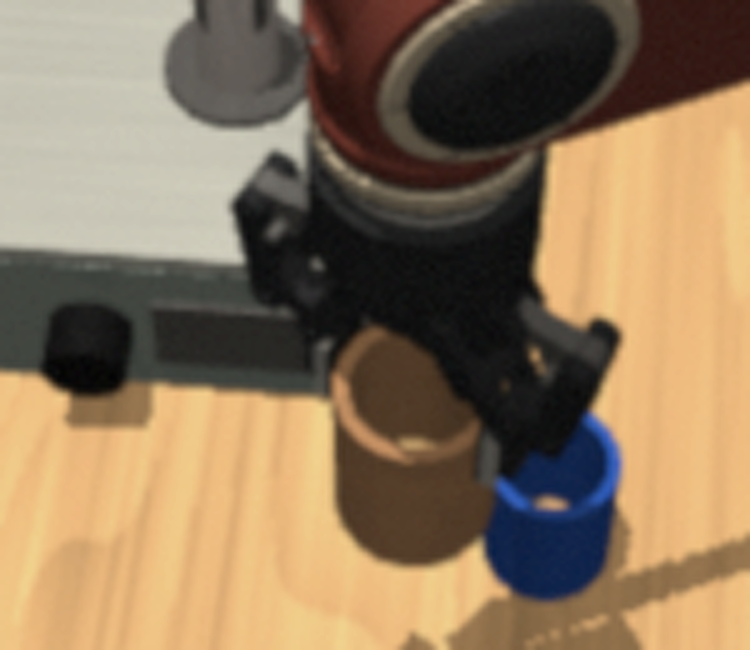

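Call:
send_rows:
  deltas:
    - [-0.3, 0.01, 0, -0.01, 0, 0, 0]
    - [-0.3, 0.04, 0, -0.037, 0, 0, 0]
    - [-0.3, 0.08, -0.002, -0.075, 0, 0, 0]
    - [-0.3, 0.12, -0.002, -0.112, 0, 0, 0]
    - [-0.3, 0.16, -0.002, -0.149, 0, 0, 0]
    - [-0.3, 0.195, -0.002, -0.182, 0, 0, 0]
    - [-0.3, 0.218, -0.002, -0.203, 0, 0, 0]
    - [-0.3, 0.2245, -0.002, -0.2095, 0, 0, 0]
    - [-0.3, 0.2245, -0.002, -0.2095, 0, 0, 0]
    - [-0.3, 0.2245, -0.002, -0.2095, 0, 0, 0]

```text
t: 21.3
tool_pos: [0.5929, 0.0317, 0.3014]
tool_rot: [-1.538, 0.352, -0.355]
contact_force: [0.6, -0.9, -2.0]
opening: 0.0593
```

```bash
python3 sl.py .5925 .0304 .30; python3 - <<'E'
from h import *
S=get_image("side");T=get_image("top")
crop(S,230,130,150,130,5,"pics/ov_s.png");crop(T,220,140,150,120,5,"pics/ov_t.png")
E
```

```text
(array([ 0.0002,  0.0014, -0.0014]), array([-0.3,  0.2,  0.1])) 21.3 [-0.07 -0.05  1.62  0.    1.57  0.38] [0.59290073 0.03174585 0.30141803] [ 0.6 -0.9 -2. ] 0.05925940512426628
```

View pics/ov_s.png

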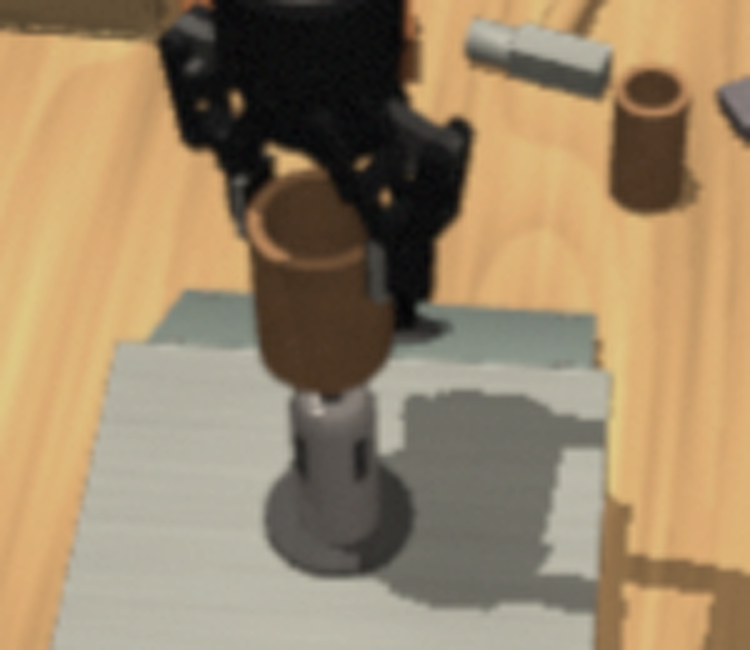

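View pics/ov_t.png

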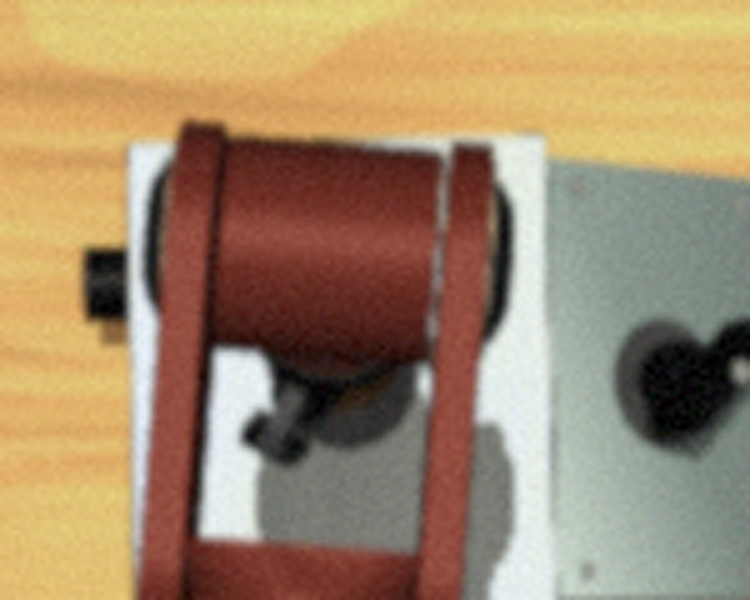

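```bash
python3 - <<'E'
from h import *
S=get_image("side");o=get_obs();p=np.array(o["tool_pos"])
a=np.linspace(0,6.28,50)
C=lambda c,r,z:np.c_[c[0]+r*np.cos(a),c[1]+r*np.sin(a),a*0+z]
d=(.5925,.0304)
P=np.vstack([C(p,.03,p[2]-.0616),C(p,.03,p[2]+.0184),C(d,.02,.196),C(d,.036,.118)])
crop(S,230,130,150,130,5,"pics/ov_s2.png",proj(S,P))
E
```

```text
(no output)
```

View pics/ov_s2.png

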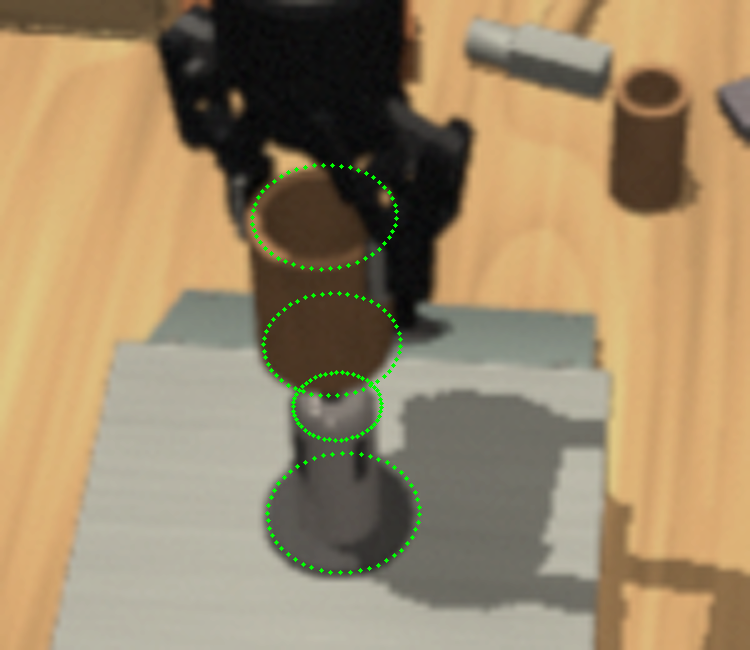

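Call:
send_rows:
  deltas:
    - [-0.3, 0, 0.01, 0, 0, 0, 0]
    - [-0.3, 0, 0.02, 0, 0, 0, 0]
    - [-0.3, 0, 0.028, 0, 0, 0, 0]
    - [-0.3, 0, 0.034, 0, 0, 0, 0]
    - [-0.3, 0, 0.038, 0, 0, 0, 0]
    - [-0.3, 0, 0.041, 0, 0, 0, 0]
    - [-0.3, 0, 0.044, 0, 0, 0, 0]
    - [-0.3, 0, 0.046, 0, 0, 0, 0]
    - [-0.3, 0, 0.046, 0, 0, 0, 0]
    - [-0.3, 0, 0.046, 0, 0, 0, 0]

```text
t: 22.7
tool_pos: [0.5935, 0.031, 0.2557]
tool_rot: [-1.538, 0.352, -0.357]
contact_force: [-0.8, -0.4, -1.1]
opening: 0.0592
```

```bash
python3 sl.py .5925 .0304 .1796; python3 - <<'E'
from h import *
S=get_image("side")
crop(S,230,130,150,130,5,"pics/ov_s3.png")
E
```

```text
(array([-0.0008,  0.0761, -0.0013]), array([-0.3,  0.1,  0.1])) 22.7 [-0.07 -0.03  1.68  0.    1.49  0.38] [0.59350969 0.03098222 0.25572125] [-0.8 -0.4 -1.1] 0.05920044080695692
```

View pics/ov_s3.png

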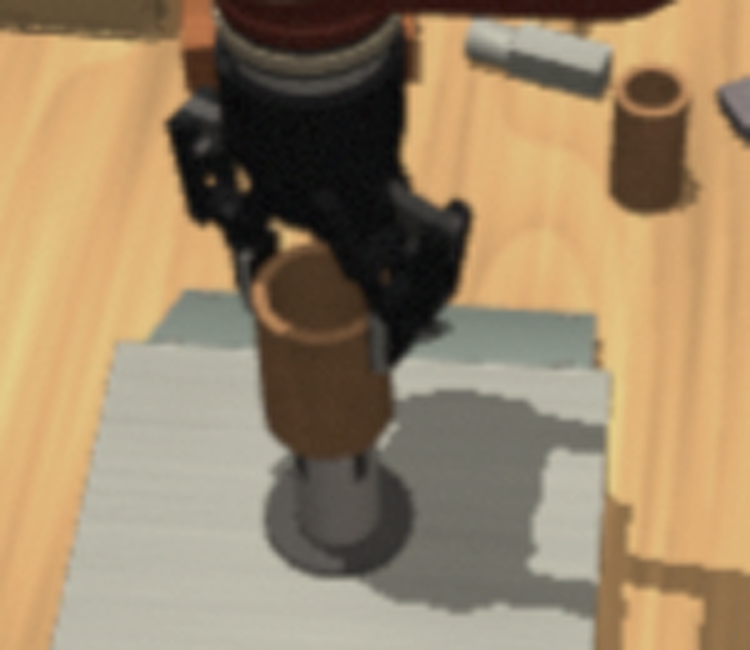

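Call:
send_rows:
  deltas:
    - [-0.3, -0.001, 0, 0, 0, 0, 0]
    - [-0.3, -0.0018, 0.002, -0.0009, 0, 0, 0]
    - [-0.3, -0.0018, 0.008, -0.0009, 0, 0, 0]
    - [-0.3, -0.0018, 0.014, -0.0009, 0, 0, 0]
    - [-0.3, -0.0018, 0.02, -0.0009, 0, 0, 0]
    - [-0.3, -0.0018, 0.026, -0.0009, 0, 0, 0]
    - [-0.3, -0.0018, 0.03, -0.0009, 0, 0, 0]
    - [-0.3, -0.0018, 0.032, -0.0009, 0, 0, 0]
    - [-0.3, -0.0018, 0.032, -0.0009, 0, 0, 0]
    - [-0.3, -0.0018, 0.032, -0.0009, 0, 0, 0]

```text
t: 24.0
tool_pos: [0.5917, 0.0311, 0.2239]
tool_rot: [-1.538, 0.352, -0.357]
contact_force: [0.4, -0.0, -1.5]
opening: 0.0594
```

```bash
python3 sl.py .5925 .0304 .1796; python3 - <<'E'
from h import *
S=get_image("side")
crop(S,230,130,150,130,5,"pics/ov_s4.png")
E
```

```text
(array([ 0.0009,  0.0443, -0.0004]), array([-0.3,  0.1,  0.1])) 24.0 [-0.07 -0.01  1.71  0.    1.44  0.38] [0.5916779  0.0310633  0.22388198] [ 0.4 -0.  -1.5] 0.05941188847396415
```

View pics/ov_s4.png

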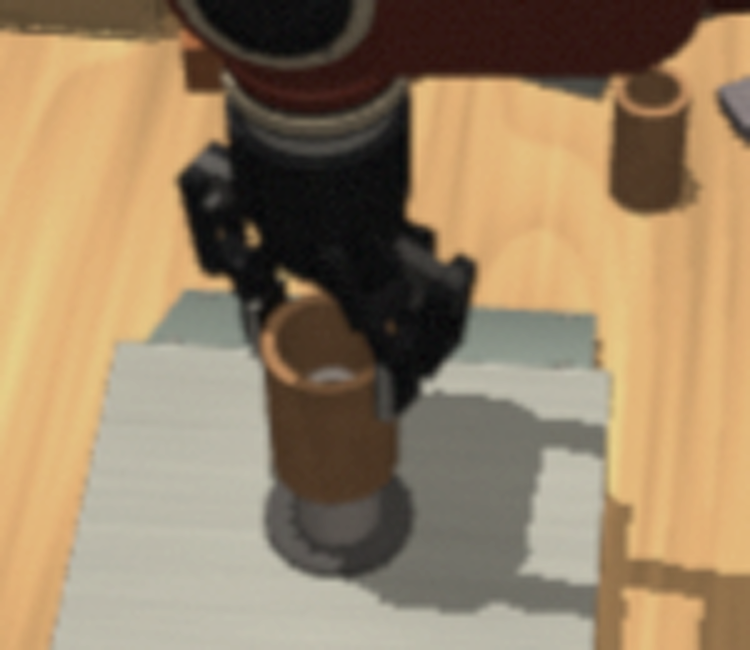

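Call:
send_rows:
  deltas:
    - [-0.3, 0, 0.004, 0, 0, 0, 0]
    - [-0.3, 0, 0.011, 0, 0, 0, 0]
    - [-0.3, 0, 0.018, 0, 0, 0, 0]
    - [-0.3, 0, 0.025, 0, 0, 0, 0]
    - [-0.3, 0, 0.031, 0, 0, 0, 0]
    - [-0.3, 0, 0.036, 0, 0, 0, 0]
    - [-0.3, 0, 0.04, 0, 0, 0, 0]
    - [-0.3, 0, 0.043, 0, 0, 0, 0]
    - [-0.3, 0, 0.043, 0, 0, 0, 0]
    - [-0.3, 0, 0.043, 0, 0, 0, 0]

```text
t: 25.3
tool_pos: [0.5918, 0.0312, 0.1808]
tool_rot: [-1.538, 0.352, -0.357]
contact_force: [-0.5, -1.1, -1.6]
opening: 0.0593
```

```bash
python3 sl.py .5925 .0304 .1796
```

```text
(array([ 0.001 ,  0.0012, -0.0004]), array([-0.3,  0.1,  0.1])) 25.3 [-0.07  0.02  1.75  0.    1.36  0.38] [0.59179707 0.03119888 0.18079929] [-0.5 -1.1 -1.6] 0.05928671936644933
```

Not touching yet; creep down until force appears.

Call:
send_rows:
  deltas:
    - [-0.3, 0, 0.0005, 0, 0, 0, 0]
    - [-0.3, 0, 0.001, 0, 0, 0, 0]
    - [-0.3, 0, 0.0015, 0, 0, 0, 0]
    - [-0.3, 0, 0.002, 0, 0, 0, 0]
    - [-0.3, 0, 0.002, 0, 0, 0, 0]
    - [-0.3, 0, 0.002, 0, 0, 0, 0]
    - [-0.3, 0, 0.002, 0, 0, 0, 0]
    - [-0.3, 0, 0.002, 0, 0, 0, 0]
    - [-0.3, 0, 0.002, 0, 0, 0, 0]
    - [-0.3, 0, 0.002, 0, 0, 0, 0]

```text
t: 26.55
tool_pos: [0.5918, 0.0312, 0.1797]
tool_rot: [-1.538, 0.352, -0.357]
contact_force: [-3.6, 0.5, 5.7]
opening: 0.0595
```

```bash
python3 sl.py .5925 .0304 .1796;python3 - <<'E'
from h import *
S=get_image("side")
crop(S,230,130,150,130,5,"pics/ov_s5.png")
E
```

```text
(array([ 0.001 ,  0.0001, -0.0004]), array([-0.2,  0.2,  0.1])) 26.55 [-0.07  0.02  1.76  0.    1.36  0.38] [0.59178349 0.03121223 0.17968686] [-3.6  0.5  5.7] 0.05945919651486741
```

View pics/ov_s5.png

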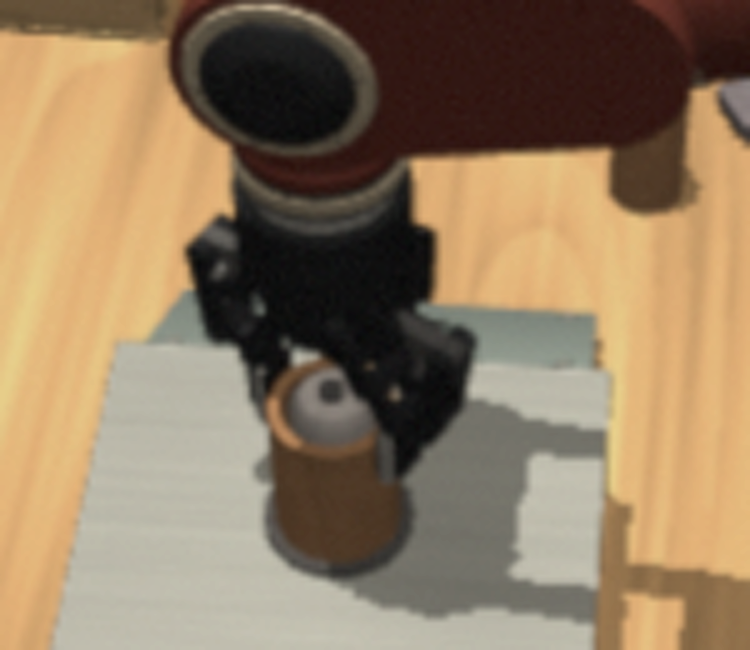

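Call:
send_rows:
  deltas:
    - [0, 0, 0.001, 0, 0, 0, 0]
    - [0.4, 0, 0.001, 0, 0, 0, 0]
    - [0.7, 0, 0.001, 0, 0, 0, 0]
    - [1, 0, 0.001, 0, 0, 0, 0]
    - [1, 0, 0.001, 0, 0, 0, 0]
    - [1, 0, 0, 0, 0, 0, 0]
    - [1, 0, -0.02, 0, 0, 0, 0]
    - [1, 0, -0.05, 0, 0, 0, 0]
    - [1, 0, -0.09, 0, 0, 0, 0]
    - [1, 0, -0.13, 0, 0, 0, 0]

```text
t: 27.85
tool_pos: [0.5913, 0.0308, 0.3116]
tool_rot: [-1.537, 0.351, -0.358]
contact_force: [1.1, -0.9, 0.1]
opening: 0.0853
```

Call:
send_rows:
  deltas:
    - [1, 0, -0.04, 0, 0, 0, 0]
    - [1, 0, -0.07, 0, 0, 0, 0]
    - [1, -0.04, -0.08, -0.03, 0, 0, 0]
    - [1, -0.09, -0.08, -0.06, 0, 0, 0]
    - [1, -0.14, -0.08, -0.09, 0, 0, 0]
    - [1, -0.16, -0.08, -0.1, 0, 0, 0]
    - [1, -0.16, -0.08, -0.1, 0, 0, 0]
    - [1, -0.16, -0.08, -0.1, 0, 0, 0]
    - [1, -0.16, -0.08, -0.1, 0, 0, 0]
    - [1, -0.16, -0.08, -0.1, 0, 0, 0]

```text
t: 29.1
tool_pos: [0.4039, 0.0106, 0.3876]
tool_rot: [-1.538, 0.353, -0.356]
contact_force: [0.1, -1.1, 0.2]
opening: 0.0856
```

```bash
python3 sl.py .5925 .0304 .1796;python3 - <<'E'
from h import *
S=get_image("side");T=get_image("top");M=np.load("sander.npy")
a=np.linspace(0,6.28,50);d=(.5925,.0304)
C=lambda c,r,z:np.c_[c[0]+r*np.cos(a),c[1]+r*np.sin(a),a*0+z]
cv2.imwrite("pics/f_s.png",S["frame"][:,:,::-1])
cv2.imwrite("pics/f_t.png",T["frame"][:,:,::-1])
crop(S,240,160,120,110,5,"pics/f_sc.png",proj(S,C(d,.03,.198)))
E
```

```text
(array([0.1609, 0.2084, 0.0995]), array([-0.2,  0.2,  0. ])) 29.1 [-0.16 -0.54  1.87  0.    1.8   0.29] [0.40386004 0.01056857 0.38756897] [ 0.1 -1.1  0.2] 0.08560343314281763
```

View pics/f_s.png

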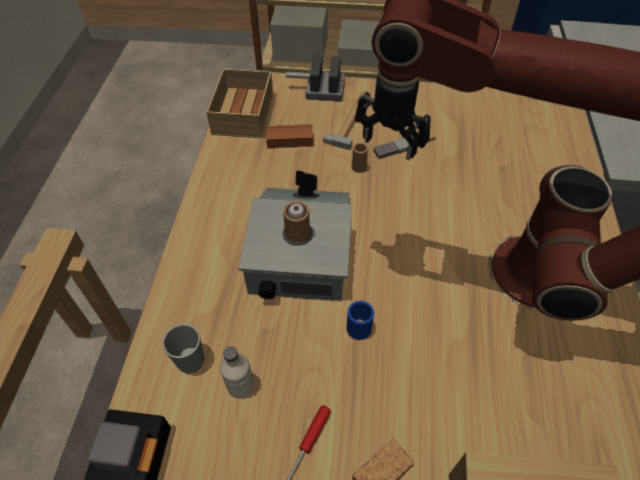

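View pics/f_t.png

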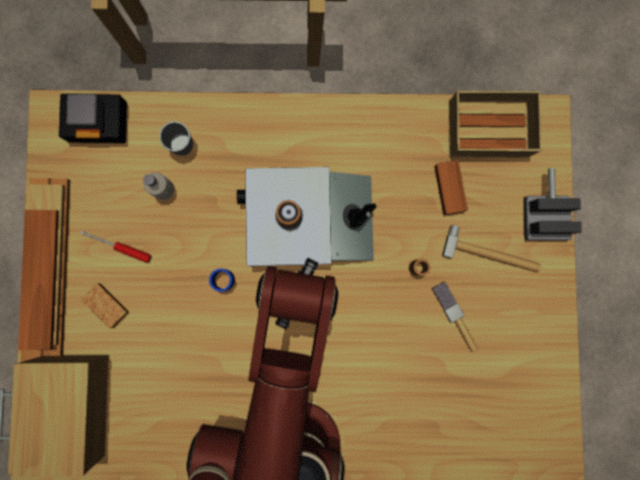

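View pics/f_sc.png

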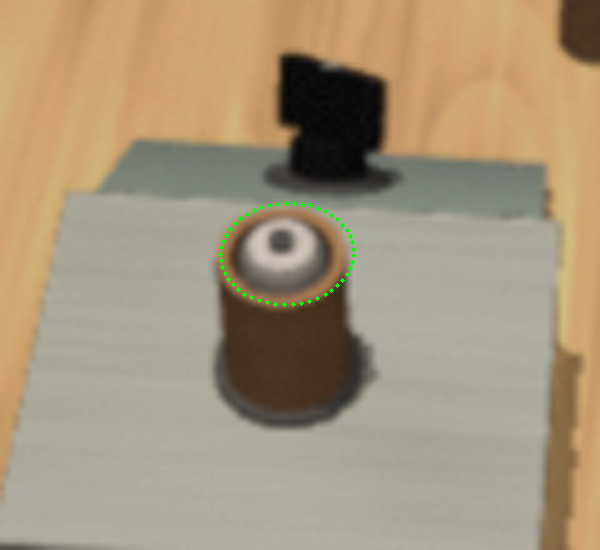

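The sleeve is home: its rim matches the predicted ring at z = 198 mm, and the flange ring shows around its foot. Thin sleeve (359,157), blue (360,320), glue (236,372) and offcut (290,136) haven't moved.

```bash
python3 -c "
from station import *
print(finish_job())"
```

```text
the job is handed in; nothing more can be done
None
```

The job is handed in at about 29 s of the 67 s allowed. The knob is fully open and the wider sleeve sits home on the drum.

- **Knob:** I rocked it from stop to stop four times each way; the first swing started near 0 and so was only partial. The + stop then vanished, and I turned it anticlockwise until it met its end stop at about 1.8 N m. Pictures afterwards show the jaws drawn into the drum.
- **Sleeve:** I lowered the wider brown sleeve over the drum. It met the flange with about 6 N of upward force, with the gripper at the height expected for fully home (0.1797 m measured, 0.1796 m expected). I then let go and backed off.
- **Last checks:** The sleeve stands upright with its rim at the predicted height. The thin sleeve, glue bottle, offcut and blue look-alike are where they started, and the gripper is open and touching nothing.
- **Disagreements:** The two cameras differed by 3 to 6 mm, so I used averages and moved the sleeve 2 mm sideways on the way down. The picture fit of the knob's turn gave about 1.0 to 1.2 rad, less than the 1.25 of fully open; for that I relied on the end-stop torque.

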